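Turn the bedside bowl mouth-up by lamp light

ROBOT

A 6-joint arm with a two-finger parallel gripper is mounted at the origin on the work surface. World frame = base frame: x ahead of the robot, y to its left, z up, the work surface at z = 0. Lengths are in m, angles in rad, forces in N, time in s.
With the tool pointing down it reaches from about 0.35 to 0.975 m from the base axis. Payload 4.9 kg.
Tool frame: the origin (TCP) lies between the finger pads; the fingertips stand nose_length ahead of it and the grasp point (between the pads) lies 11 mm behind it (nose_length is the distance from the TCP to the fingertips, in m); z points along the fingers, y is the direction in which the jaws open and shut (so a half turn about z gives the same grasp; the last joint's range is limited). The gripper opens to 85 mm and grips with 20 to 120 N. Pads are 22 mm wide; open, the fingers measure 114 mm over their backs; the gripper's body (76 mm by 85 mm) begins 54 mm behind the grasp point. The pads swing forward as they close: fully open they stand 13 mm farther back than shut.
Start: joints at [1.101, 0.053, 1.613, -0, 1.476, -0.119], TCP at [0.215, 0.587, 0.239] pointing down, gripper open.
Joint ranges: [-3.01, 3.01], [-1.01, 2.22], [0.06, 2.58], [-1.02, 4.17], [0.09, 2.62], [-3.14, 3.14]. Speed limits (rad/s): [2.57, 2.57, 3.14, 3.14, 3.14, 3.14].

INTERFACE

Orientations are given as a 3x3 rotation matrix whose columns are the frame's x, y, z axes.
In Python, from station import * gives the robot as it stands. The module is installed in compiled form; this text tells all that it offers.
- The arm moves only by the tool arm_command, never from a script. Its argument "plan" is a list of rows, each a list of 3 entries, a list of its own where there are three numbers: the shift along the tool's x, y, z in m, then the turn about the tool's z in rad, then the finger opening in m, from 0 to 0.0854. In form: [[[dx, dy, dz], spin, fingers], ...]. A call has 1 to 10 rows; each row is the pose to reach, as a shift and turn from the pose commanded when the call began, along the tool's axes at that moment; what a row does not reach only later rows make up. A row lasts 1/10 s, in which the tool goes at most 50 mm and 8.59 degrees, less where a joint would pass 70% of its speed; a pose out of reach is approached as far as the arm can. A call with a gripper value outside its range is refused whole. The fingers move at their own pace and stop on an object; "newtons" is the grip in N (left out, the last holds). Time passes only in rows, so rows that repeat a pose let the fingers close. It gives the time, the measured TCP pose, the force and the opening at its end, in the units of the state.
- get_state(): the state, without advancing time (a new reading comes with each control period).
- camera(name): name is "scene" or "top" or "wrist"; returns a dict with "pixels" (400x640x3 uint8, red, green, blue), "fx", "fy", "cx", "cy" (pixels), "extrinsics" (4x4, takes a point from world to camera coordinates); the wrist camera has in their place "T_tool_cam" (4x4, takes a point from camera to tool coordinates, whose origin is the TCP and whose axes are the flange's). Camera axes: x right, y down, z forward; pixel columns grow to the right and rows downward; lengths in m; the calibration is good to about 2 mm. A picture is of the moment at which its call begins: read the wrist's pose just before it. There is no depth.
- hand_in(): hands the job in, once; it reports no verdict.
The state is a dict: "time_s": time; "joint_pos": joint angles; "joint_vel": joint speeds; "tau": joint torques, N m; "eef_pos": TCP position; "orientation": TCP orientation; "ft_force": force on the tool from outside, world axes, zero at the start; "wrist_torque": the same for the moment, N m; "opening": opening from 0.0 (shut) to 1.0 (fully open).
Only numpy, scipy, OpenCV 4.12 (cv2) and the standard library are available. Lean on these libraries where they do the work, as an engineer would, in place of code of your own. Each camera call takes 0.05 s, during which the arm holds its last target. There are 200 camera calls.

TASK

Pull the knob of the bedside lamp all the way out to its stop so there is light on the tray, turn the small ceramic bowl, which stands mouth-down, so that it stands mouth-up on the tray's floor, let go of it, and then push the lamp knob fully back in. Do not drop the bowl through the air, and leave the pill organizer, dropper bottle, ear thermometer, nail file, tumbler and spectacle case where they are.

Things in the scene. Friction and masses are not known exactly. Their poses are not given: they have to be found in the camera images.
- lamp_knob (a joint): push-pull knob of the lamp; slides straight up out of the lamp housing. 0 = fully in (off), 0.012 m = fully out (on). Friction (about 4 N) holds it wherever it is left, with a firm stop at each end.
- knob_cap (a point): centre of the knob's black upright cap, 28 mm diameter, 20 mm high; moves with the knob. Pushed in, its underside is 8 mm above the flat top of the low grey lamp housing (130 x 220 x 40 mm, long along y), its top 68 mm above the ledge. The lamp's white dome (108 mm wide, top 112 mm above the ledge) has its axis 122 mm from the knob's, towards +y of this frame; z is up.
- tray_floor (a point): centre of the floor surface (3 mm above the ledge) of the fixed white tray, 280 mm along its x by 440 mm along its y, outside, with a 3 mm thick wall rising to 15 mm above the ledge; z is up.
- bowl: the plain stoneware bowl (greyish brown), about 120 g: origin at the centre of its mouth, in the rim's plane, axes as bowl_center. From the rim the outside is nearly straight for 22 mm (62 to 58 mm diameter), then rounds in to a flat foot 32 mm wide. Wall 4 mm, bottom 9 mm thick. Its weight lies towards the foot: let go lying on its side, it rolls by itself onto its foot.
- bowl_center (a point): centre of the small round greyish-brown ceramic bowl, 62 mm outer diameter at the rim, 40 mm high: on its axis, half-way between rim and foot, 20 mm from each. Its z axis points out through the foot (straight up at the start, mouth-down; straight down when mouth-up).
- organizer_center (a point): centre of the narrow pink pill organizer with seven closed lids, lying on the tray's far part, 34 (its x) x 154 (its y) x 22 mm; not to be moved
- dropper_center (a point): half-way up the closed dropper bottle with black cap and rubber bulb, standing at one side of the tray, 31 mm diameter, 78 mm high; not to be moved (which side varies)
- thermometer_center (a point): near the middle of the plastic ear thermometer lying at the other side of the tray, about 142 (its x, from -58 to +84) x 40 (its y) x 28 mm; not to be moved
- nailfile_center (a point): middle of the steel nail file lying on the tray's near part, 14 (its x) x 145 (its y) x 6 mm; not to be moved
- tumbler_center (a point): half-way up the drinking tumbler standing on the ledge beyond the lamp, 68 mm diameter, 100 mm high; not to be moved
- case_center (a point): centre of the blue spectacle case on the ledge to the right, 60 (its x) x 155 (its y) x 36 mm; not to be moved
There are look-alikes about, which are no part of the job. Of the things that look like the bowl, the largest one is meant.

How it is judged:
On the way, in this order (a step that is already met when the one before it is completed fails the run):
1. the lamp knob is pulled out to its stop (value of joint lamp_knob above 0.009 m), for 0.2 s.
2. with the lamp on, the bowl stands mouth-up on the tray, let go and at rest (angle between bowl_center's own z axis and vertical above 2.97 rad and x of bowl_center in the frame of tray_floor between -0.11 and 0.11 m and y of bowl_center in the frame of tray_floor between -0.19 and 0.19 m and z of bowl_center in the frame of tray_floor below 0.026 m and linear speed of bowl below 0.03 m/s and angular speed of bowl below 0.4 rad/s and contact force between bowl and the fingers below 0.05 N and value of joint lamp_knob above 0.009 m), for 0.3 s.
3. the lamp knob is pushed back in (value of joint lamp_knob below 0.002 m), for 0.2 s.
At the end, for the whole second after the job is handed in: The bowl stands mouth-up (within 10 degrees) on the tray's floor, inside the tray's walls, released and at rest, and the lamp knob is fully in (within 2 mm) (angle between bowl_center's own z axis and vertical above 2.97 rad and x of bowl_center in the frame of tray_floor between -0.11 and 0.11 m and y of bowl_center in the frame of tray_floor between -0.19 and 0.19 m and z of bowl_center in the frame of tray_floor below 0.026 m and linear speed of bowl below 0.03 m/s and angular speed of bowl below 0.4 rad/s and contact force between bowl and the fingers below 0.05 N and value of joint lamp_knob below 0.002 m); the robot touches nothing.
It fails at once if one of the bystanders (organizer, dropper bottle, thermometer, nail file, tumbler, spectacle case) is pushed more than 25 mm from its place (distance of any of organizer_center, dropper_center, thermometer_center, nailfile_center, tumbler_center, case_center from where it was at the start of the episode above 0.025 m).
It fails at once if the bowl falls freely with its centre more than 60 mm above the tray's floor (z of bowl_center in the frame of tray_floor above 0.06 m and contact force between bowl and anything else below 0.01 N).
It also fails if it takes over 70 s, if anything falls off the work surface, if the arm or the gripper's body presses on something with over 40 N, if the wrist force passes 120 N, or if a joint passes its speed limit or range.

## Working session

There is one attempt and no reset: what is moved stays moved. The work goes in short steps, Python scripts to look and compute and a tool call to move; the robot and the scene stay as the last step left them, time stands still between calls to the robot, and variables do not carry over. Pictures are saved under pics/ and viewed, about 8 in all and at most 12, crops included, and the job is handed in when it is done.

Besides the shell and the picture viewer there is one more tool, called after ">>>" as name([rows], argument=value, ...), one row to a line, values as JSON. arm_command: Moves the arm, as the interface text tells. Its arguments: {"type":"object","properties":{"plan":{"type":"array","items":{"type":"array"}},"newtons":{"type":"number"}},"required":["plan"]}

```bash
mkdir -p pics; python3 - <<'E'
from station import *
import cv2,numpy as np
s=get_state();print({k:np.round(v,3).tolist() for k,v in s.items()})
for n in("scene","top","wrist"):
    c=camera(n);cv2.imwrite(f"pics/{n}0.png",c["pixels"][:,:,::-1])
    print(n,{k:np.round(v,4).tolist() for k,v in c.items() if k!="pixels"})
E
```

```text
{'time_s': 0.0, 'joint_pos': [1.101, 0.053, 1.614, -0.0, 1.476, -0.119], 'joint_vel': [0.001, 0.0, -0.0, 0.001, -0.001, 0.001], 'tau': [0.001, -39.368, -37.018, -0.0, 0.007, 0.0], 'eef_pos': [0.215, 0.586, 0.238], 'orientation': [[-0.939, 0.344, -0.001], [0.344, 0.939, -0.002], [0.0, -0.002, -1.0]], 'ft_force': [-0.475, -0.645, 0.597], 'wrist_torque': [0.016, -0.043, -0.008], 'opening': 0.996}
scene {'fx': 496.0419, 'fy': 496.0419, 'cx': 320.0486, 'cy': 204.5403, 'extrinsics': [[0.2754, 0.9613, 0.0004, -0.0707], [0.7512, -0.2149, -0.6241, -0.3512], [-0.5999, 0.1721, -0.7813, 1.8449], [0.0, 0.0, 0.0, 1.0]]}
top {'fx': 407.6663, 'fy': 407.6663, 'cx': 324.6568, 'cy': 200.8872, 'extrinsics': [[-0.0131, -0.9998, -0.0137, -0.0513], [-0.9947, 0.0144, -0.1021, 0.5209], [0.1023, 0.0123, -0.9947, 0.9862], [0.0, 0.0, 0.0, 1.0]]}
wrist {'fx': 334.7439, 'fy': 334.7439, 'cx': 321.2987, 'cy': 202.3212, 'T_tool_cam': [[-0.0001, -0.9632, -0.2689, 0.0686], [1.0, -0.0, -0.0003, 0.0003], [0.0003, -0.2689, 0.9632, -0.1348], [0.0, 0.0, 0.0, 1.0]]}
```

View pics/scene0.png

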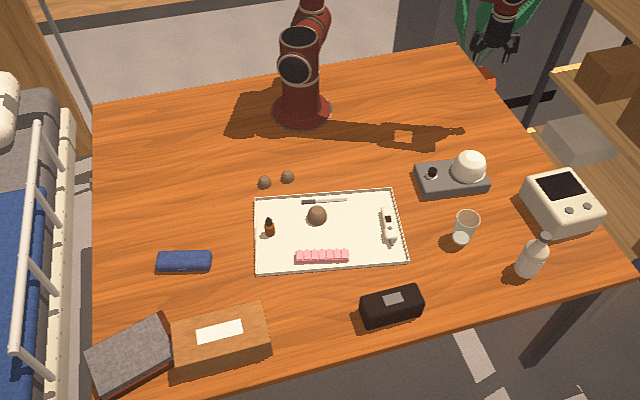

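View pics/top0.png

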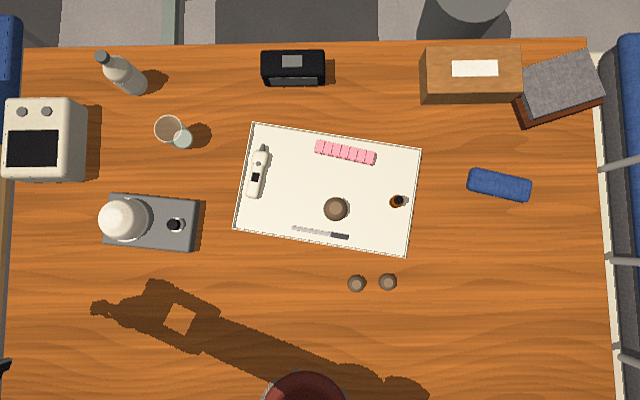

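Scene: bowl at (317,215), knob at (432,173), and two small decoys on the wood at (264,182) and (287,176). Top: bowl at (335,209), knob at (175,225), housing spanning about (103..200, 193..252).

The tool can't tilt. My plan is to grip the bowl across its diameter and press its rim on the lamp housing's near edge, so it pivots between the pads. First I'll measure.

```bash
cat > h.py <<'E'
import numpy as np,cv2
def P(c): return np.array([[c['fx'],0,c['cx']],[0,c['fy'],c['cy']],[0,0,1]])
def ray(c,uv,E=None):
    E=c['extrinsics'] if E is None else E
    d=np.linalg.inv(P(c))@np.r_[uv,1]; R=E[:3,:3]
    return -R.T@E[:3,3], R.T@d
def onz(c,uv,z,E=None):
    o,d=ray(c,uv,E); return o+d*(z-o[2])/d[2]
def wristE(c,s):
    T=np.eye(4);T[:3,:3]=s['orientation'];T[:3,3]=s['eef_pos']
    return np.linalg.inv(T@np.array(c['T_tool_cam']))
def tri(rs):
    A=0;b=0
    for o,d in rs:
        d=d/np.linalg.norm(d);M=np.eye(3)-np.outer(d,d);A=A+M;b=b+M@o
    p=np.linalg.solve(A,b); return p,[np.linalg.norm(np.cross(p-o,d/np.linalg.norm(d))) for o,d in rs]
def blob(m,near):
    n,l,st,ce=cv2.connectedComponentsWithStats(m.astype(np.uint8))
    ok=[i for i in range(1,n) if st[i,4]>25]
    i=min(ok,key=lambda i:np.hypot(*(ce[i]-near)));return l==i,st[i],ce[i]
E
python3 - <<'E'
from station import *
from h import *
import station
print([k for k in dir(station) if not k.startswith('_')])
s=get_state()
cs,ct=camera("scene"),camera("top")
def brown(im):
    h=cv2.cvtColor(im,cv2.COLOR_RGB2HSV);return h
for n,c,b,k in(("s",cs,(317,215),(432,173)),("t",ct,(335,209),(175,225))):
    im=c['pixels'];print(n,'bowl px',im[b[1],b[0]],'knob',im[k[1],k[0]],'housing',im[k[1]+8,k[0]+20])
    g=im.max(2)
    m,st,ce=blob(g<60,k);print('knob',st,ce); c['k']=ce
    x=im.astype(int); m=(x.max(2)<190)&(x.max(2)>50); m,st,ce=blob(m,b);print('bowl',st,ce);c['b']=ce
print('knob',tri([ray(cs,cs['k']),ray(ct,ct['k'])]));print('bowl',tri([ray(cs,cs['b']),ray(ct,ct['b'])]))
# tray & housing in top
w=ct['pixels'].astype(int)
m,st,ce=blob(w.min(2)>170,(300,190));cn=max(cv2.findContours(m.astype(np.uint8),0,2)[0],key=cv2.contourArea)
bx=cv2.boxPoints(cv2.minAreaRect(cn));print('tray',np.array([onz(ct,p,.015) for p in bx]).round(3).tolist(),onz(ct,bx.mean(0),.015))
gm=(np.ptp(w,2)<22)&(w.max(2)<175)&(w.max(2)>75);m,st,ce=blob(gm,(160,225));print(st,ce)
cn=max(cv2.findContours(m.astype(np.uint8),0,2)[0],key=cv2.contourArea)
bx=cv2.boxPoints(cv2.minAreaRect(cn));print(bx,'house',np.array([onz(ct,p,.04) for p in bx]).round(3).tolist())
c=np.vstack([cv2.resize(cs['pixels'][130:290,240:500],None,fx=2.3,fy=2.3),cv2.resize(ct['pixels'][140:300,90:350],None,fx=2.3,fy=2.3)])
cv2.imwrite('pics/crop1.png',cv2.resize(c,None,fx=.78,fy=.78)[:,:,::-1])
E
```

```text
['MotionError', 'camera', 'get_state', 'hand_in', 'nose_length']
s bowl px [161 123  93] knob [51 40 28] housing [159 145 130]
knob [428 167   9  10  46] [431.52173913 172.17391304]
bowl [305 206  22  21 341] [315.83870968 216.28445748]
t bowl px [164 134 105] knob [48 49 50] housing [48 52 54]
knob [167 219  13  11 117] [173.23076923 224.12820513]
bowl [323 197  27  24 499] [336.17835671 208.46492986]
knob (array([0.4662008 , 0.30707269, 0.0568658 ]), [np.float64(0.0007470863355243489), np.float64(0.0007470863355244113)])
bowl (array([ 0.50230881, -0.08543325,  0.01369134]), [np.float64(0.001620652793103159), np.float64(0.0016206527931031498)])
tray [[0.45, 0.168, 0.015], [0.731, 0.125, 0.015], [0.652, -0.308, 0.015], [0.377, -0.255, 0.015]] [ 0.55034382 -0.06843924  0.015     ]
[ 102  193   94   59 3114] [157.96756583 222.39242132]
[[101.57922 243.03949]
 [107.02362 190.77328]
 [195.41864 199.98111]
 [189.97424 252.24731]] house [[0.423, 0.488, 0.04], [0.552, 0.48, 0.04], [0.526, 0.259, 0.04], [0.398, 0.27, 0.04]]
```

>>> arm_command([
  [[-0.042, -0.022, 0.0], -0.1, 0.06],
  [[-0.084, -0.044, 0.01], -0.237, 0.06],
  [[-0.126, -0.066, 0.02], -0.237, 0.06],
  [[-0.168, -0.088, 0.03], -0.237, 0.06],
  [[-0.21, -0.11, 0.04], -0.237, 0.06],
  [[-0.252, -0.132, 0.04], -0.237, 0.06],
  [[-0.294, -0.154, 0.05], -0.237, 0.06],
  [[-0.332, -0.176, 0.05], -0.237, 0.06],
  [[-0.332, -0.176, 0.05], -0.237, 0.06],
  [[-0.332, -0.176, 0.05], -0.237, 0.06],
], newtons=40)

```text
time_s: 1.25
eef_pos: [0.4664, 0.307, 0.1892]
orientation: [[-0.993, 0.116, -0.001], [0.116, 0.993, 0.0], [0.001, 0.0, -1.0]]
ft_force: [-0.2, 0.5, -0.6]
opening: 0.702
```

```bash
python3 - <<'E'
from station import *
from h import *
print('nose',nose_length() if callable(nose_length) else nose_length)
s=get_state();print(s['eef_pos'],np.round(s['orientation'],3),s['joint_pos'],s['opening'])
c=camera("wrist");E=wristE(c,s);cv2.imwrite('pics/w1.png',c['pixels'][:,:,::-1])
p=E[:3,:3]@[.466,.307,.058]+E[:3,3];q=P(c)@p;print('expect knob',q[:2]/q[2])
m,st,ce=blob(c['pixels'].max(2)<60,q[:2]/q[2]);print(st,ce,onz(c,ce,.06,E))
E
```

```text
nose 0.008
[0.46638501 0.30696929 0.18918364] [[-0.993  0.116 -0.001]
 [ 0.116  0.993  0.   ]
 [ 0.001  0.    -1.   ]] [ 4.48543275e-01 -6.96415944e-02  1.81930394e+00  5.77831580e-04
  1.39231269e+00 -1.00638907e+00] 0.7024191038927996
expect knob [320.79523453 195.29343324]
[307 177  34  36 954] [323.3490566  194.70125786] [0.46523866 0.30918366 0.06      ]
```

View pics/w1.png

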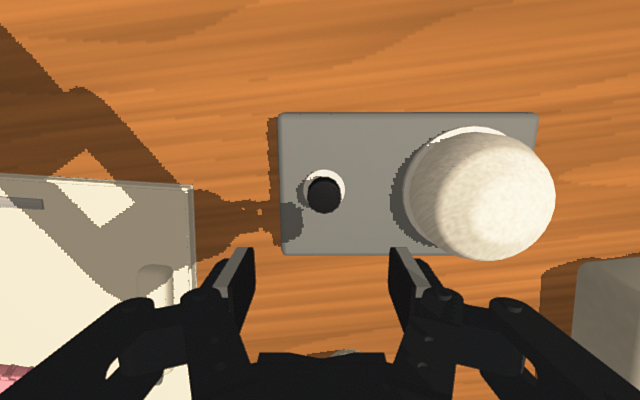

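Wrist view: knob cap at (323,195), clear of the dome. The housing's near edge is horizontal at row 113 and the jaws are parallel to it. Now I'll grasp the knob and pull it.

>>> arm_command([
  [[0, 0.0015, 0.04], 0, 0.06],
  [[0, 0.0015, 0.08], 0, 0.06],
  [[0, 0.0015, 0.11], 0, 0.06],
  [[0, 0.0015, 0.13], 0, 0.06],
  [[0, 0.0015, 0.138], 0, 0.06],
  [[0, 0.0015, 0.138], 0, 0.06],
  [[0, 0.0015, 0.138], 0, 0.02],
  [[0, 0.0015, 0.138], 0, 0.02],
  [[0, 0.0015, 0.138], 0, 0.02],
  [[0, 0.0015, 0.138], 0, 0.02],
], newtons=40)

```text
time_s: 2.3
eef_pos: [0.4672, 0.309, 0.0535]
orientation: [[-0.994, 0.113, 0.002], [0.113, 0.994, -0.0], [-0.002, -0.0, -1.0]]
ft_force: [-2.5, -4.6, 5.3]
opening: 0.315
```

>>> arm_command([
  [[0, 0, 0], 0, 0.02],
  [[0, 0, 0], 0, 0.02],
  [[0, 0, -0.004], 0, 0.02],
  [[0, 0, -0.007], 0, 0.02],
  [[0, 0, -0.01], 0, 0.02],
  [[0, 0, -0.013], 0, 0.02],
  [[0, 0, -0.013], 0, 0.02],
  [[0, 0, -0.013], 0, 0.02],
  [[0, 0, -0.013], 0, 0.02],
  [[0, 0, -0.013], 0, 0.02],
])

```text
time_s: 3.3
eef_pos: [0.4671, 0.309, 0.0652]
orientation: [[-0.994, 0.113, 0.002], [0.113, 0.994, -0.0], [-0.002, -0.0, -1.0]]
ft_force: [4.3, -3.3, 1.9]
opening: 0.312
```

>>> arm_command([
  [[0, 0, -0.002], 0, 0.02],
  [[0, 0, -0.003], 0, 0.02],
  [[0, 0, -0.003], 0, 0.02],
  [[0, 0, -0.003], 0, 0.02],
])

```text
time_s: 3.7
eef_pos: [0.467, 0.3089, 0.0658]
orientation: [[-0.994, 0.114, 0.003], [0.114, 0.994, 0.001], [-0.003, 0.001, -1.0]]
ft_force: [11.2, -0.9, -13.0]
opening: 0.307
```

>>> arm_command([
  [[0, 0, 0], 0, 0.06],
  [[0, 0, 0], 0, 0.06],
  [[0, 0, 0], 0, 0.06],
  [[0, 0, -0.03], 0, 0.06],
  [[0, 0, -0.07], 0, 0.06],
  [[0, 0, -0.12], 0, 0.06],
  [[0, 0, -0.124], 0, 0.06],
  [[0, 0, -0.124], 0, 0.06],
  [[0, 0, -0.124], 0, 0.06],
])

```text
time_s: 4.6
eef_pos: [0.4654, 0.3089, 0.1902]
orientation: [[-0.994, 0.113, -0.002], [0.113, 0.994, -0.001], [0.002, -0.001, -1.0]]
ft_force: [1.0, 0.0, -0.1]
opening: 0.703
```

```bash
python3 - <<'E'
from station import *
from h import *
s=get_state();print(s['eef_pos'])
c=camera("wrist");E=wristE(c,s);cv2.imwrite('pics/w2.png',c['pixels'][:,:,::-1])
p=E[:3,:3]@[.467,.309,.07]+E[:3,3];q=P(c)@p;print('expect knob',q[:2]/q[2])
m,st,ce=blob(c['pixels'].max(2)<60,q[:2]/q[2]);print(st,ce)
# near edge of housing, z=.04
x=c['pixels'].astype(int);g=(np.ptp(x,2)<30)
for u in(300,330,360,390):
    r=np.where(g[60:180,u])[0];v=60+r[0];print(u,v,onz(c,(u,v),.04,E).round(4))
ct=camera("top");cs=camera("scene")
a=blob(ct['pixels'].max(2)<60,(175,224));b=blob(cs['pixels'].max(2)<60,(432,172));print(a[1:],b[1:]);print(tri([ray(ct,a[2]),ray(cs,b[2])]))
E
```

```text
[0.46542628 0.30888533 0.19021255]
expect knob [321.32095459 201.28063983]
[ 304  182   36   37 1044] [321.35440613 199.96743295]
300 114 [0.3991 0.299  0.04  ]
330 114 [0.4019 0.3236 0.04  ]
360 114 [0.4047 0.3481 0.04  ]
390 114 [0.4075 0.3727 0.04  ]
(array([189, 202,  11,  50, 178], dtype=int32), array([194.43820225, 226.5505618 ])) (array([429, 165,   8,   9,  51], dtype=int32), array([432.35294118, 169.31372549]))
(array([0.46580031, 0.27887824, 0.06906852]), [np.float64(0.02736774173472862), np.float64(0.027367741734728713)])
```

View pics/w2.png

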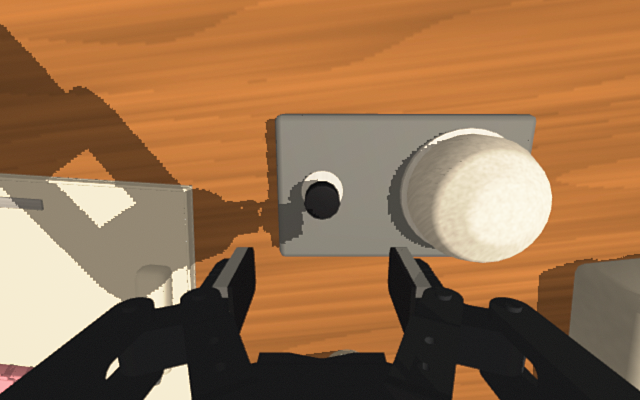

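The stop pushed back with 13 N, and the cap is raised in view at (321,200), so the knob is out. Next, the bowl.

>>> arm_command([
  [[-0.01, -0.045, 0], 0, 0.0854],
  [[-0.02, -0.09, 0], 0, 0.0854],
  [[-0.03, -0.135, 0], 0, 0.0854],
  [[-0.04, -0.18, 0], 0, 0.0854],
  [[-0.05, -0.225, 0], 0, 0.0854],
  [[-0.06, -0.27, 0], 0, 0.0854],
  [[-0.07, -0.315, 0], 0, 0.0854],
  [[-0.081, -0.36, 0], 0, 0.0854],
  [[-0.081, -0.386, 0], 0, 0.0854],
  [[-0.081, -0.386, 0], 0, 0.0854],
])

```text
time_s: 5.75
eef_pos: [0.502, -0.0863, 0.1898]
orientation: [[-0.993, 0.118, -0.003], [0.118, 0.993, 0.0], [0.003, -0.0, -1.0]]
ft_force: [-0.7, 1.1, -1.4]
opening: 0.999
```

```bash
python3 - <<'E'
from station import *
from h import *
s=get_state();print(s['eef_pos'],s['joint_pos'].round(2) if hasattr(s['joint_pos'],'round') else s['joint_pos'],np.round(s['orientation'],3))
c=camera("wrist");E=wristE(c,s);cv2.imwrite('pics/w3.png',c['pixels'][:,:,::-1])
x=c['pixels']
h=cv2.cvtColor(x,cv2.COLOR_RGB2HSV);m=(h[...,1]>60)&(h[...,2]<200)&(h[...,2]>60)
p=E[:3,:3]@[.502,-.0855,.023]+E[:3,3];q=P(c)@p;q=q[:2]/q[2];print('expect',q)
m,st,ce=blob(m,q);print(st,ce,onz(c,ce,.023,E),onz(c,ce,.01,E))
E
```

```text
[ 0.50200371 -0.08631959  0.18981218] [-0.32 -0.19  1.93 -0.    1.41 -1.77] [[-0.993  0.118 -0.003]
 [ 0.118  0.993  0.   ]
 [ 0.003 -0.    -1.   ]]
expect [321.81701942 186.38357868]
[ 297  149   63   68 3220] [328.02080745 182.81708075] [ 0.49933719 -0.07943369  0.023     ] [ 0.50213719 -0.07950379  0.01      ]
```

View pics/w3.png

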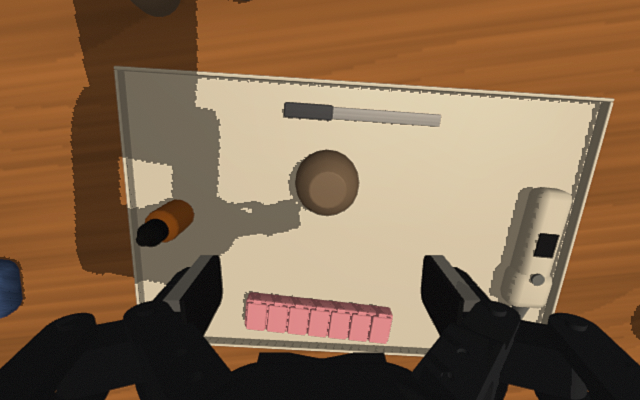

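Wrist view: bowl silhouette centred at (328,183) with its foot disc at (327,186). The nail file is above it, the organizer below, and there's room on both jaw sides. One closer look to fix its position and height.

>>> arm_command([
  [[0.0, 0.006, 0.03], 0, 0.0854],
  [[0.0, 0.006, 0.07], 0, 0.0854],
  [[0.0, 0.006, 0.09], 0, 0.0854],
  [[0.0, 0.006, 0.09], 0, 0.0854],
  [[0.0, 0.006, 0.09], 0, 0.0854],
])

```text
time_s: 6.3
eef_pos: [0.5034, -0.0767, 0.1011]
orientation: [[-0.994, 0.112, -0.001], [0.112, 0.994, 0.001], [0.001, 0.0, -1.0]]
ft_force: [-0.2, 0.2, 1.1]
opening: 1.0
```

```bash
python3 - <<'E'
from station import *
from h import *
s=get_state();print(s['eef_pos'])
c=camera("wrist");E=wristE(c,s);cv2.imwrite('pics/w4.png',c['pixels'][:,:,::-1])
x=c['pixels'];h=cv2.cvtColor(x,cv2.COLOR_RGB2HSV);m=(h[...,1]>60)&(h[...,2]<200)&(h[...,2]>60)
p=E[:3,:3]@[.4995,-.0795,.023]+E[:3,3];q=P(c)@p;q=q[:2]/q[2];print('expect',q)
m,st,ce=blob(m,q);print(st,ce)
v=st[1];u=st[0]+st[2]/2
a=onz(c,(ce[0],st[1]),.004,E);print('rim near point',a,'-> centre x',a[0]+.031, 'y',onz(c,ce,.015,E))
E
```

```text
[ 0.50340141 -0.07666432  0.10111368]
expect [315.77495252 210.51794229]
[ 273  163   87   87 4987] [316.26889914 203.13535191]
rim near point [ 0.47090343 -0.07609233  0.004     ] -> centre x 0.501903429713835 y [ 0.4966906  -0.07895523  0.015     ]
```

View pics/w4.png

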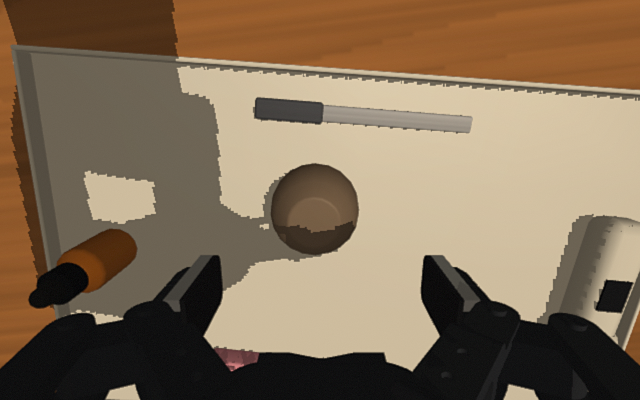

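```bash
python3 - <<'E'
from station import *
from h import *
c=camera("wrist")
s1=dict(eef_pos=[.502,-.08632,.18981],orientation=np.array([[-.993,.118,-.003],[.118,.993,0],[.003,0,-1]]))
s2=get_state()
r=[ray(c,(327,187),wristE(c,s1)),ray(c,(315,216),wristE(c,s2))]
print('foot',tri(r)); print(onz(c,(315,216),.043,wristE(c,s2)),onz(c,(327,187),.043,wristE(c,s1)))
E
```

```text
foot (array([ 0.49789566, -0.08038677,  0.04643369]), [np.float64(0.0002747629115636222), np.float64(0.00027476291156367156)])
[ 0.49913346 -0.08033989  0.043     ] [ 0.49854932 -0.0806648   0.043     ]
```

Foot disc (315,216) triangulates to (0.499,-0.080,0.046), against 0.043 m expected. I'll descend.

>>> arm_command([
  [[0.003, -0.0037, 0.02], 0, 0.0854],
  [[0.003, -0.0037, 0.05], 0, 0.0854],
  [[0.003, -0.0037, 0.07], 0, 0.0854],
  [[0.003, -0.0037, 0.08], 0, 0.0854],
  [[0.003, -0.0037, 0.085], 0, 0.0854],
  [[0.003, -0.0037, 0.085], 0, 0.0854],
  [[0.003, -0.0037, 0.085], 0, 0.0854],
])

```text
time_s: 7.1
eef_pos: [0.5013, -0.0814, 0.0177]
orientation: [[-0.994, 0.114, 0.002], [0.114, 0.994, -0.001], [-0.002, -0.0, -1.0]]
ft_force: [0.2, 0.7, -0.2]
opening: 1.0
```

>>> arm_command([
  [[0.001, 0, 0.005], 0, 0.0854],
  [[0.001, 0, 0.009], 0, 0.0854],
  [[0.001, 0, 0.009], 0, 0.0854],
  [[0.001, 0, 0.009], 0, 0.05],
  [[0.001, 0, 0.009], 0, 0.05],
  [[0.001, 0, 0.009], 0, 0.05],
  [[0.001, 0, 0.009], 0, 0.05],
  [[0.001, 0, 0.009], 0, 0.05],
  [[0.001, 0, 0.009], 0, 0.05],
], newtons=20)

```text
time_s: 8.0
eef_pos: [0.4994, -0.081, 0.0077]
orientation: [[-0.994, 0.114, 0.0], [0.114, 0.994, -0.0], [-0.0, -0.0, -1.0]]
ft_force: [-2.7, -0.3, 4.8]
opening: 0.693
```

>>> arm_command([
  [[0, 0, -0.005], 0, 0.05],
  [[0, 0, -0.012], 0, 0.05],
  [[0, 0, -0.02], 0, 0.05],
  [[0, 0, -0.028], 0, 0.05],
  [[0, 0, -0.028], 0, 0.05],
  [[0, 0, -0.028], 0, 0.05],
])

```text
time_s: 8.6
eef_pos: [0.4994, -0.081, 0.0358]
orientation: [[-0.994, 0.114, 0.001], [0.114, 0.994, -0.0], [-0.001, -0.0, -1.0]]
ft_force: [0.0, -0.0, -1.8]
opening: 0.69
```

```bash
python3 - <<'E'
from station import *
from h import *
s=get_state();print(s['eef_pos'],s['opening'],s['ft_force'])
a=cv2.resize(camera("wrist")['pixels'][60:340,120:520],None,fx=1.5,fy=1.5)
cv2.imwrite('pics/w5.png',a[:,:,::-1])
E
```

```text
[ 0.49943919 -0.08100771  0.03576038] 0.6898929076449668 [ 7.53641231e-03 -1.33322574e-03 -1.81727654e+00]
```

View pics/w5.png

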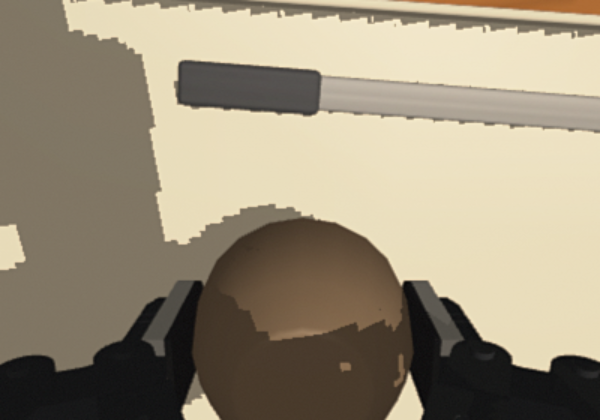

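Bowl is held level between the pads, opening 59 mm, nothing else touched. I'll carry it to the housing's near edge.

>>> arm_command([
  [[0, 0, -0.015], 0, 0.05],
  [[0, 0, -0.035], 0, 0.05],
  [[0.01, 0.02, -0.035], 0, 0.05],
  [[0.025, 0.055, -0.035], 0, 0.05],
  [[0.04, 0.09, -0.035], 0, 0.05],
  [[0.055, 0.125, -0.035], 0, 0.05],
  [[0.07, 0.16, -0.035], 0, 0.05],
  [[0.085, 0.195, -0.035], 0, 0.05],
  [[0.1, 0.23, -0.035], 0, 0.05],
  [[0.115, 0.265, -0.035], 0, 0.05],
], newtons=40)

```text
time_s: 9.65
eef_pos: [0.4146, 0.1969, 0.0713]
orientation: [[-0.994, 0.114, 0.001], [0.114, 0.994, 0.0], [-0.001, 0.0, -1.0]]
ft_force: [0.4, 0.1, -0.8]
opening: 0.673
```

>>> arm_command([
  [[0.015, 0.035, 0], 0, 0.05],
  [[0.03, 0.07, 0], 0, 0.05],
  [[0.045, 0.1, 0], 0, 0.05],
  [[0.053, 0.118, 0], 0, 0.05],
  [[0.053, 0.118, 0], 0, 0.05],
  [[0.053, 0.118, 0], 0, 0.05],
])

```text
time_s: 10.25
eef_pos: [0.3758, 0.3187, 0.0708]
orientation: [[-0.994, 0.112, 0.0], [0.112, 0.994, -0.0], [-0.0, -0.0, -1.0]]
ft_force: [-0.6, 0.4, -0.5]
opening: 0.679
```

```bash
cat > look.py <<'E'
from station import *
from h import *
import sys
s=get_state();print(np.round(s['eef_pos'],4),np.round(s['orientation'],3).tolist(),round(s['opening'],3),np.round(s['ft_force'],1))
a=cv2.resize(camera("wrist")['pixels'][60:400,120:520],None,fx=1.2,fy=1.2)
b=cv2.resize(camera("scene")['pixels'][110:230,330:520],None,fx=2.15,fy=2.15*1.58)
b=cv2.resize(b,(300,int(b.shape[0]*300/b.shape[1]*.63)))
h=max(a.shape[0],b.shape[0]);f=lambda i:np.pad(i,((0,h-i.shape[0]),(0,0),(0,0)))
cv2.imwrite(sys.argv[1],np.hstack([f(a),f(b)])[:,:,::-1])
E
python3 look.py pics/w6.png
```

```text
[0.3758 0.3187 0.0708] [[-0.994, 0.112, 0.0], [0.112, 0.994, -0.0], [-0.0, -0.0, -1.0]] 0.679 [-0.6  0.4 -0.5]
```

>>> arm_command([
  [[0, 0, 0.01], 0, 0.05],
  [[0, 0, 0.018], 0, 0.05],
  [[0, 0, 0.023], 0, 0.05],
  [[0, 0, 0.027], 0, 0.05],
  [[0, 0, 0.03], 0, 0.05],
  [[0, 0, 0.033], 0, 0.05],
  [[0, 0, 0.036], 0, 0.05],
  [[0, 0, 0.036], 0, 0.05],
], newtons=20)

```text
time_s: 11.15
eef_pos: [0.3752, 0.3183, 0.0353]
orientation: [[-0.994, 0.114, -0.003], [0.114, 0.994, -0.002], [0.003, -0.002, -1.0]]
ft_force: [-7.4, -4.7, 12.2]
opening: 0.676
```

```bash
python3 look.py pics/w7.png
```

```text
[0.3752 0.3183 0.0353] [[-0.994, 0.114, -0.003], [0.114, 0.994, -0.002], [0.003, -0.002, -1.0]] 0.676 [-7.4 -4.7 12.2]
```

View pics/w7.png

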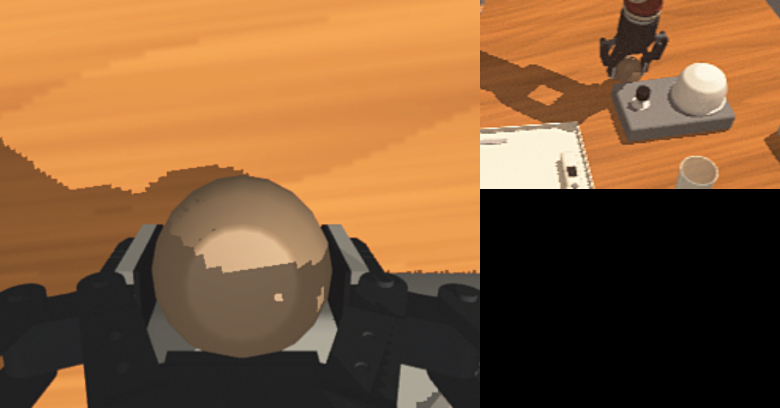

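Left: the foot disc has swung towards the camera, centre (243,290) on the bowl's outline, so the bowl is tipping foot-to-robot. Right: the bowl is at the housing edge. I'll keep pressing down.

>>> arm_command([
  [[0, 0, 0.003], 0, 0.05],
  [[0, 0, 0.006], 0, 0.05],
  [[0, 0, 0.009], 0, 0.05],
  [[0, 0, 0.012], 0, 0.05],
  [[0, 0, 0.015], 0, 0.05],
  [[0, 0, 0.018], 0, 0.05],
  [[0, 0, 0.02], 0, 0.05],
  [[0, 0, 0.02], 0, 0.05],
], newtons=20)

```text
time_s: 12.05
eef_pos: [0.377, 0.3192, 0.0185]
orientation: [[-0.994, 0.113, -0.0], [0.113, 0.994, -0.001], [0.0, -0.001, -1.0]]
ft_force: [-12.7, -8.9, 29.8]
opening: 0.677
```

```bash
python3 look.py pics/w8.png
```

```text
[0.377  0.3192 0.0185] [[-0.994, 0.113, -0.0], [0.113, 0.994, -0.001], [0.0, -0.001, -1.0]] 0.677 [-12.7  -8.9  29.8]
```

View pics/w8.png

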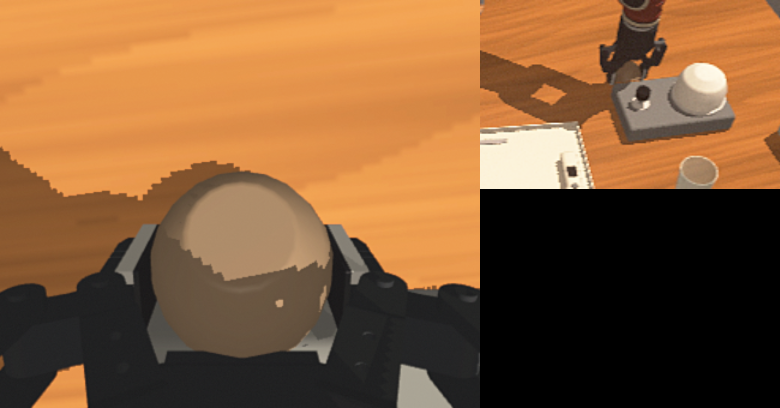

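Foot disc now centred at (243,240), about 50° of tip with some slip up the pads. I'll lower further and push towards the housing.

>>> arm_command([
  [[0, 0, 0.003], 0, 0.05],
  [[-0.001, 0, 0.006], 0, 0.05],
  [[-0.002, 0, 0.008], 0, 0.05],
  [[-0.004, 0, 0.008], 0, 0.05],
  [[-0.006, 0, 0.008], 0, 0.05],
  [[-0.008, 0, 0.008], 0, 0.05],
  [[-0.008, 0, 0.008], 0, 0.05],
], newtons=20)

```text
time_s: 12.85
eef_pos: [0.3793, 0.3207, 0.0158]
orientation: [[-0.993, 0.115, -0.018], [0.115, 0.993, -0.0], [0.018, -0.002, -1.0]]
ft_force: [-52.1, -10.6, 82.9]
opening: 0.677
```

```bash
python3 look.py pics/w9.png
```

```text
[0.3793 0.3207 0.0158] [[-0.993, 0.115, -0.018], [0.115, 0.993, -0.0], [0.018, -0.002, -1.0]] 0.677 [-52.1 -10.6  82.9]
```

View pics/w9.png

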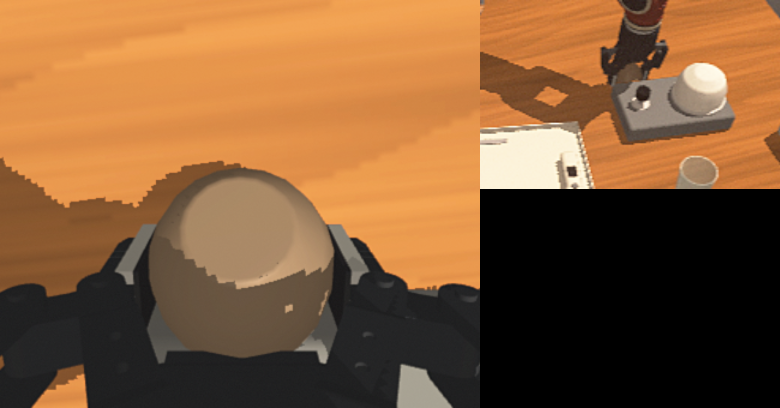

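The force reached about 100 N, close to the 120 N limit. The lower rim has met the wood and jammed, so I'm backing up now.

>>> arm_command([
  [[0.003, 0, -0.005], 0, 0.05],
  [[0.003, 0, -0.01], 0, 0.05],
  [[0.003, 0, -0.01], 0, 0.05],
  [[0.003, 0, -0.01], 0, 0.05],
], newtons=20)

```text
time_s: 13.35
eef_pos: [0.3798, 0.3191, 0.0176]
orientation: [[-0.993, 0.114, -0.003], [0.114, 0.993, 0.001], [0.003, 0.001, -1.0]]
ft_force: [-10.2, 1.4, 12.7]
opening: 0.679
```

>>> arm_command([
  [[-0.002, 0, 0], 0, 0.05],
  [[-0.003, 0, 0], 0, 0.05],
  [[-0.004, 0, 0], 0, 0.05],
  [[-0.004, 0, 0], 0, 0.05],
])

```text
time_s: 13.75
eef_pos: [0.3802, 0.319, 0.0173]
orientation: [[-0.993, 0.115, -0.012], [0.115, 0.993, 0.001], [0.012, -0.0, -1.0]]
ft_force: [-23.2, 3.4, 22.7]
opening: 0.683
```

>>> arm_command([
  [[0, 0, -0.002], 0, 0.05],
  [[0, 0, -0.004], 0, 0.05],
  [[-0.001, 0, -0.004], 0, 0.05],
  [[-0.002, 0, -0.004], 0, 0.05],
  [[-0.003, 0, -0.004], 0, 0.05],
  [[-0.003, 0, -0.004], 0, 0.05],
])

```text
time_s: 14.35
eef_pos: [0.3817, 0.3178, 0.0189]
orientation: [[-0.993, 0.115, -0.015], [0.115, 0.993, -0.0], [0.015, -0.002, -1.0]]
ft_force: [-20.6, 5.0, 10.9]
opening: 0.677
```

```bash
python3 look.py pics/w10.png
```

```text
[0.3817 0.3178 0.0189] [[-0.993, 0.115, -0.015], [0.115, 0.993, -0.0], [0.015, -0.002, -1.0]] 0.677 [-20.6   5.   10.9]
```

View pics/w10.png

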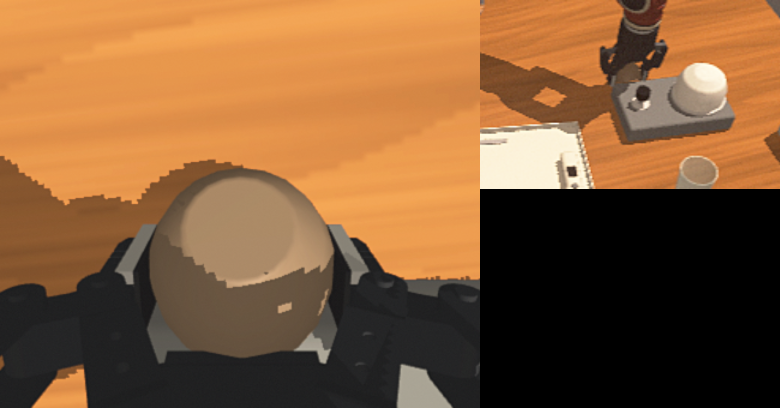

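Slight progress only. I'm releasing here rather than forcing it. At about 50° the bowl leans stably between wood and housing edge or tips onto its foot, and it's far too low for the free-fall rule.

>>> arm_command([
  [[0.002, 0, 0], 0, 0.05],
  [[0.002, 0, 0], 0, 0.065],
  [[0.002, 0, 0], 0, 0.0854],
  [[0.002, 0, 0], 0, 0.0854],
  [[0.002, 0, 0], 0, 0.0854],
  [[0.002, 0, 0], 0, 0.0854],
  [[0.002, 0, 0], 0, 0.0854],
])

```text
time_s: 15.15
eef_pos: [0.3859, 0.3175, 0.0203]
orientation: [[-0.994, 0.114, 0.0], [0.114, 0.994, -0.0], [-0.0, 0.0, -1.0]]
ft_force: [-0.4, -0.5, -0.5]
opening: 1.002
```

```bash
cat > asc.py <<'E'
from station import *
from h import *
s=get_state();print(np.round(s['eef_pos'],4),round(s['opening'],3),np.round(s['ft_force'],1))
c=camera("wrist");im=c['pixels'];cv2.imwrite('pics/last.png',im[:,:,::-1])
old=cv2.imread('pics/w6.png')
g=cv2.resize(im[150:400,200:440],(60,31),interpolation=cv2.INTER_AREA).astype(int)
# d: dark gripper, #: brown-grey (low saturation), .: wood
for r in g:
    print(''.join('d' if p.max()<65 else '.' if (p.max()-p.min())/p.max()>.55 else '+' if p.max()<120 else '#' if p.max()-p.min()>25 else 'g' for p in r))
E
python3 asc.py
```

```text
[0.3859 0.3175 0.0203] 1.002 [-0.4 -0.5 -0.5]
.....#########################+++++++++++###................
.......########################+++++++++###.................
.........######################+++++++####..................
..........#####################+++++####....................
.............################++++#####......................
.................##################.........................
...........................#................................
............................................................
............................................................
............................................................
............................................................
............................................................
............................................................
gg+dd...................................................dd+g
+dddd...................................................ddd+
ddddd...................................................dddd
ddddd+.......+++++++++++++++++++++#++++++#########+####+dddd
ddddd+.....++++++++++++++++++++++++++++++++++++++++++++ddddd
ddddd.....+++++++++++++++++++++++++++++++++++++++++++++ddddd
dddd+....+++++++++++++++++++++++++++++++++++++++++++++++dddd
ddd+....#++++++++++++++++++++++++++++++++++++++++++++++++ddd
dd+.....++++++++++++++++++++++++++++++++++++++++++++++++++dd
d+.....++++++++++++++++++++++++++++++++++++++++++++++++++++d
d+.....++++++++++++++++++++++++++++++++++++++++++++++++gggg+
ddd....++++++++++++++++++++++++++++++gggggggggggggggggggggdd
dddd+..#+++++++ddddddddddd+++ggggg++++ddddddddgggggggggg+ddd
dddddd..+++++dddddddddddddddddddddddddddddddddd++ggggg+ddddd
dddddddddddddddddddddddddddddddddddddddddddddddddddd++dddddd
dddddddddddddddddddddddddddddddddddddddddddddddddddddddddddd
dddddddddddddddddddddddddddddddddddddddddddddddddddddddddddd
dddddddddddddddddddddddddddddddddddddddddddddddddddddddddddd
```

The bowl has tipped off towards the robot (image top). I'll rise and look.

>>> arm_command([
  [[0, 0, -0.04], 0, 0.0854],
  [[0, 0, -0.08], 0, 0.0854],
  [[0, 0, -0.12], 0, 0.0854],
  [[0.03, 0, -0.15], 0, 0.0854],
  [[0.05, 0, -0.17], 0, 0.0854],
  [[0.05, 0, -0.17], 0, 0.0854],
  [[0.05, 0, -0.17], 0, 0.0854],
])

```text
time_s: 15.9
eef_pos: [0.3362, 0.3233, 0.1903]
orientation: [[-0.994, 0.113, 0.001], [0.113, 0.994, 0.0], [-0.001, 0.0, -1.0]]
ft_force: [-0.6, 0.2, -0.1]
opening: 1.001
```

```bash
cat > find.py <<'E'
from station import *
from h import *
import sys
s=get_state();print(np.round(s['eef_pos'],4),round(s['opening'],3))
c=camera("wrist");E=wristE(c,s);im=c['pixels'];cv2.imwrite('pics/w11.png',im[:,:,::-1])
hsv=cv2.cvtColor(im,cv2.COLOR_RGB2HSV)
m=((hsv[...,1]<140)&(hsv[...,1]>50)&(hsv[...,2]>60)&(hsv[...,2]<220)).astype(np.uint8)
m=cv2.morphologyEx(m,cv2.MORPH_OPEN,np.ones((3,3)))
n,l,st,ce=cv2.connectedComponentsWithStats(m)
for i in range(1,n):
    if st[i,4]>150: print(st[i],ce[i].round(1),onz(c,ce[i],.03,E).round(4),im[l==i].mean(0).round())
E
python3 find.py
```

```text
[0.3362 0.3233 0.1903] 1.001
[ 287  125   72   71 3992] [322.7 160.2] [0.3119 0.3277 0.03  ] [153. 124.  94.]
[  0 291 146  15 835] [ 74.4 297.6] [0.4202 0.067  0.03  ] [171. 157. 133.]
```

View pics/w11.png

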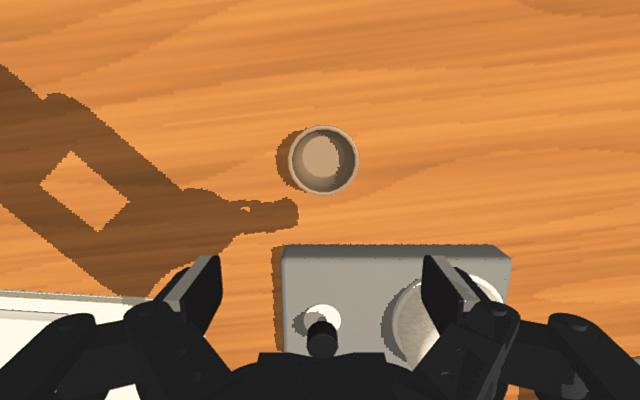

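Last picture: the bowl stands mouth-up on the wood at (323,160), the housing and raised knob (322,338) undisturbed. One more numeric fix from lower, then grasp it.

>>> arm_command([
  [[0.026, 0.0015, 0.03], 0, 0.0854],
  [[0.026, 0.0015, 0.06], 0, 0.0854],
  [[0.026, 0.0015, 0.08], 0, 0.0854],
  [[0.026, 0.0015, 0.08], 0, 0.0854],
  [[0.026, 0.0015, 0.08], 0, 0.0854],
])

```text
time_s: 16.45
eef_pos: [0.3102, 0.327, 0.1092]
orientation: [[-0.993, 0.114, -0.002], [0.114, 0.993, -0.002], [0.002, -0.002, -1.0]]
ft_force: [0.3, 1.1, 0.3]
opening: 1.001
```

```bash
python3 find.py; python3 - <<'E'
from station import *
from h import *
c=camera("wrist");s2=get_state()
s1=dict(eef_pos=[.3362,.3233,.1903],orientation=np.array([[-.994,.113,.001],[.113,.994,0],[-.001,0,-1]]))
im=c['pixels'];hsv=cv2.cvtColor(im,cv2.COLOR_RGB2HSV)
m=(hsv[...,1]<140)&(hsv[...,1]>50)&(hsv[...,2]>60)&(hsv[...,2]<220)
_,st,ce=blob(m,(320,200));u=(st[0]+st[2]/2,st[1]+st[3]/2);print(st,u)
E2=wristE(c,s2)
print(tri([ray(c,(323,160.5),wristE(c,s1)),ray(c,u,E2)]),onz(c,u,.04,E2),onz(c,(323,160.5),.04,wristE(c,s1)))
E
```

```text
[0.3102 0.327  0.1092] 1.001
[ 275  172   96   93 6825] [322.3 218.6] [0.3127 0.3277 0.03  ] [130. 105.  79.]
[ 274  170   95   93 6787] (np.float64(321.5), np.float64(216.5))
(array([0.31095872, 0.32816395, 0.03654151]), [np.float64(0.00041944220622035976), np.float64(0.000419442206220381)]) [0.30989468 0.32870418 0.04      ] [0.31038415 0.3277905  0.04      ]
```

Rim centre (0.3104,0.328), triangulated height 0.037 m (0.040 expected). Now grasp.

>>> arm_command([
  [[0, 0.001, 0.03], 0, 0.0854],
  [[0, 0.001, 0.06], 0, 0.0854],
  [[0, 0.001, 0.08], 0, 0.0854],
  [[0, 0.001, 0.09], 0, 0.0854],
  [[0, 0.001, 0.096], 0, 0.0854],
  [[0, 0.001, 0.096], 0, 0.0854],
  [[0, 0.001, 0.096], 0, 0.05],
  [[0, 0.001, 0.096], 0, 0.05],
  [[0, 0.001, 0.096], 0, 0.05],
  [[0, 0.001, 0.096], 0, 0.05],
], newtons=40)

```text
time_s: 17.55
eef_pos: [0.3115, 0.3293, 0.0162]
orientation: [[-0.994, 0.113, 0.002], [0.113, 0.994, 0.001], [-0.002, 0.001, -1.0]]
ft_force: [-1.4, -2.2, 6.2]
opening: 0.7
```

>>> arm_command([
  [[0, 0, 0], 0, 0.05],
  [[0, 0, 0], 0, 0.05],
  [[0, 0, -0.01], 0, 0.05],
  [[0, 0, -0.03], 0, 0.05],
  [[0, 0, -0.06], 0, 0.05],
  [[0, 0, -0.06], 0, 0.05],
])

```text
time_s: 18.15
eef_pos: [0.3133, 0.3309, 0.0795]
orientation: [[-0.994, 0.113, 0.008], [0.113, 0.994, 0.006], [-0.007, 0.007, -1.0]]
ft_force: [1.2, 0.9, -1.1]
opening: 0.699
```

>>> arm_command([
  [[-0.01, -0.017, 0], 0, 0.05],
  [[-0.028, -0.046, 0], 0, 0.05],
  [[-0.047, -0.077, 0], 0, 0.05],
  [[-0.066, -0.108, 0], 0, 0.05],
  [[-0.085, -0.14, 0], 0, 0.05],
  [[-0.104, -0.171, 0], 0, 0.05],
  [[-0.123, -0.202, 0], 0, 0.05],
  [[-0.142, -0.233, 0], 0, 0.05],
  [[-0.161, -0.265, 0], 0, 0.05],
  [[-0.18, -0.297, 0], 0, 0.05],
])

```text
time_s: 19.15
eef_pos: [0.4557, 0.0117, 0.0741]
orientation: [[-0.994, 0.114, 0.0], [0.114, 0.994, 0.0], [-0.0, 0.0, -1.0]]
ft_force: [-0.3, 0.2, -0.9]
opening: 0.698
```

>>> arm_command([
  [[-0.018, -0.03, 0], 0, 0.05],
  [[-0.036, -0.06, 0], 0, 0.05],
  [[-0.048, -0.08, 0], 0, 0.05],
  [[-0.053, -0.088, 0], 0, 0.05],
  [[-0.053, -0.088, 0.015], 0, 0.05],
  [[-0.053, -0.088, 0.03], 0, 0.05],
  [[-0.053, -0.088, 0.04], 0, 0.05],
  [[-0.053, -0.088, 0.048], 0, 0.05],
  [[-0.053, -0.088, 0.048], 0, 0.05],
  [[-0.053, -0.088, 0.048], 0, 0.05],
])

```text
time_s: 20.15
eef_pos: [0.4981, -0.0799, 0.0261]
orientation: [[-0.994, 0.113, -0.0], [0.113, 0.994, 0.0], [0.0, 0.0, -1.0]]
ft_force: [-0.6, 0.7, -0.4]
opening: 0.7
```

```bash
python3 find.py
```

```text
[ 0.4981 -0.0799  0.0261] 0.7
[    0    33   640   340 77316] [177.1 195.9] [ 0.4571 -0.1334  0.03  ] [118. 106.  89.]
[156 364  35  34 844] [175.5 381.4] [ 0.5466 -0.155   0.03  ] [128. 117.  99.]
```

>>> arm_command([
  [[0, 0, 0.002], 0, 0.05],
  [[0, 0, 0.004], 0, 0.05],
  [[0, 0, 0.005], 0, 0.05],
  [[0, 0, 0.006], 0, 0.05],
  [[0, 0, 0.006], 0, 0.05],
])

```text
time_s: 20.7
eef_pos: [0.4981, -0.0803, 0.0202]
orientation: [[-0.994, 0.114, -0.0], [0.114, 0.994, 0.0], [0.0, 0.0, -1.0]]
ft_force: [0.5, -0.0, -1.1]
opening: 0.696
```

>>> arm_command([
  [[0, 0, 0.001], 0, 0.05],
  [[0, 0, 0.002], 0, 0.05],
  [[0, 0, 0.002], 0, 0.05],
  [[0, 0, 0.002], 0, 0.05],
])

```text
time_s: 21.1
eef_pos: [0.4986, -0.0804, 0.0193]
orientation: [[-0.994, 0.114, 0.0], [0.114, 0.994, -0.0], [-0.0, -0.0, -1.0]]
ft_force: [-2.4, 0.0, 5.2]
opening: 0.696
```

Contact with the floor (+5 N). Release slowly, wait, rise.

>>> arm_command([
  [[0, 0, -0.001], 0, 0.062],
  [[0, 0, -0.001], 0, 0.07],
  [[0, 0, -0.001], 0, 0.0854],
  [[0, 0, -0.001], 0, 0.0854],
  [[0, 0, -0.001], 0, 0.0854],
  [[0, 0, -0.001], 0, 0.0854],
  [[0, 0, -0.03], 0, 0.0854],
  [[0, 0, -0.07], 0, 0.0854],
  [[0, 0, -0.12], 0, 0.0854],
  [[0, 0, -0.17], 0, 0.0854],
])

```text
time_s: 22.1
eef_pos: [0.4976, -0.0801, 0.1895]
orientation: [[-0.994, 0.114, -0.001], [0.114, 0.994, 0.0], [0.001, 0.0, -1.0]]
ft_force: [1.1, -0.9, 0.0]
opening: 0.997
```

>>> arm_command([
  [[0, 0, 0], 0, 0.0854],
  [[0, 0, 0], 0, 0.0854],
  [[0, 0, 0], 0, 0.0854],
  [[0, 0, 0], 0, 0.0854],
])

```text
time_s: 22.5
eef_pos: [0.497, -0.08, 0.1859]
orientation: [[-0.994, 0.114, -0.004], [0.114, 0.994, 0.001], [0.004, 0.001, -1.0]]
ft_force: [0.2, 0.3, -0.7]
opening: 0.999
```

```bash
cat > chk.py <<'E'
from station import *
from h import *
s=get_state();print(np.round(s['eef_pos'],4),np.round(s['ft_force'],1))
c=camera("wrist");E=wristE(c,s);im=c['pixels'];cv2.imwrite('pics/chk.png',im[:,:,::-1])
p=E[:3,:3]@[.4985,-.080,.035]+E[:3,3];q=P(c)@p;q=q[:2]/q[2];print('expect',q)
hsv=cv2.cvtColor(im,cv2.COLOR_RGB2HSV);m=(hsv[...,1]>60)&(hsv[...,2]<200)
_,st,ce=blob(m,q);u=(st[0]+st[2]/2,st[1]+st[3]/2);print(st,u,'rim centre',onz(c,u,.043,E))
x0,y0=int(q[0])-50,int(q[1])-50
g=cv2.resize(im[y0:y0+100,x0:x0+100],(50,25),interpolation=cv2.INTER_AREA).max(2)
for r in g: print(''.join(' .:-=+*#%@'[min(9,v*10//256)] for v in r))
E
python3 chk.py
```

```text
[ 0.497  -0.08    0.1859] [ 0.2  0.3 -0.7]
expect [320.90967001 192.37727776]
[ 285  158   72   72 4006] (np.float64(321.0), np.float64(194.0)) rim centre [ 0.49799585 -0.07985939  0.043     ]chk.py:10: RuntimeWarning: overflow encountered in scalar multiply
  for r in g: print(''.join(' .:-=+*#%@'[min(9,v*10//256)] for v in r))
Traceback (most recent call last):
  File "chk.py", line 10, in <module>
    for r in g: print(''.join(' .:-=+*#%@'[min(9,v*10//256)] for v in r))
                      ~~~~~~~^^^^^^^^^^^^^^^^^^^^^^^^^^^^^^^^^^^^^^^^^^^
  File "chk.py", line 10, in <genexpr>
    for r in g: print(''.join(' .:-=+*#%@'[min(9,v*10//256)] for v in r))
                                                 ~~~~^^~~~
OverflowError: Python integer 256 out of bounds for uint8
```

Bowl outline 72×72 px, round, rim centre (0.498,-0.080). That fits a mouth-up rim at 0.043 m height. Next: push the knob in with shut fingers.

>>> arm_command([
  [[0.008, 0.042, 0], 0, 0.0],
  [[0.017, 0.088, 0], 0, 0.0],
  [[0.026, 0.134, 0], 0, 0.0],
  [[0.035, 0.18, 0], 0, 0.0],
  [[0.044, 0.226, 0], 0, 0.0],
  [[0.053, 0.272, 0], 0, 0.0],
  [[0.062, 0.318, 0], 0, 0.0],
  [[0.07, 0.36, 0], 0, 0.0],
  [[0.074, 0.383, 0], 0, 0.0],
  [[0.074, 0.383, 0], 0, 0.0],
])

```text
time_s: 23.55
eef_pos: [0.4669, 0.3109, 0.1867]
orientation: [[-0.994, 0.11, -0.003], [0.11, 0.994, -0.001], [0.002, -0.001, -1.0]]
ft_force: [0.3, 0.1, -0.0]
opening: 0.001
```

>>> arm_command([
  [[0, 0, 0.03], 0, 0.0],
  [[0, 0, 0.06], 0, 0.0],
  [[0, 0, 0.085], 0, 0.0],
  [[0, 0, 0.085], 0, 0.0],
  [[0, 0, 0.085], 0, 0.0],
])

```text
time_s: 24.05
eef_pos: [0.4679, 0.3076, 0.1027]
orientation: [[-0.993, 0.114, -0.002], [0.114, 0.993, -0.001], [0.002, -0.001, -1.0]]
ft_force: [0.0, 0.6, 0.9]
opening: -0.002
```

Push down slowly.

>>> arm_command([
  [[0, 0.001, 0.006], 0, 0.0],
  [[0, 0.001, 0.012], 0, 0.0],
  [[0, 0.001, 0.016], 0, 0.0],
  [[0, 0.001, 0.02], 0, 0.0],
  [[0, 0.001, 0.023], 0, 0.0],
  [[0, 0.001, 0.026], 0, 0.0],
  [[0, 0.001, 0.027], 0, 0.0],
  [[0, 0.001, 0.027], 0, 0.0],
])

```text
time_s: 24.85
eef_pos: [0.4687, 0.3097, 0.0764]
orientation: [[-0.994, 0.114, 0.001], [0.114, 0.994, 0.0], [-0.001, 0.001, -1.0]]
ft_force: [1.8, -0.0, 1.4]
opening: 0.003
```

>>> arm_command([
  [[0, 0, 0.001], 0, 0.0],
  [[0, 0, 0.002], 0, 0.0],
  [[0, 0, 0.003], 0, 0.0],
  [[0, 0, 0.003], 0, 0.0],
])

```text
time_s: 25.25
eef_pos: [0.4689, 0.3099, 0.0759]
orientation: [[-0.994, 0.113, 0.0], [0.113, 0.994, -0.0], [-0.0, -0.0, -1.0]]
ft_force: [-5.2, -3.0, 15.0]
opening: 0.001
```

The stop is felt: 15 N, tip at 0.068 m. I'll rise and check everything.

>>> arm_command([
  [[0, 0, -0.03], 0, 0.0],
  [[0, 0, -0.07], 0, 0.0],
  [[0, 0, -0.115], 0, 0.0],
  [[0, 0, -0.115], 0, 0.06],
  [[0, 0, -0.115], 0, 0.06],
  [[0, 0, -0.115], 0, 0.06],
  [[0, 0, -0.115], 0, 0.06],
])

```text
time_s: 25.95
eef_pos: [0.4671, 0.309, 0.1858]
orientation: [[-0.994, 0.114, -0.004], [0.114, 0.994, -0.002], [0.004, -0.002, -1.0]]
ft_force: [0.5, -0.1, 0.2]
opening: 0.681
```

```bash
python3 - <<'E'
from station import *
from h import *
s=get_state();print(s['eef_pos'],s['ft_force'])
c=camera("wrist");E=wristE(c,s)
for z in(.058,.07):
    p=E[:3,:3]@[.467,.309,z]+E[:3,3];q=P(c)@p;q=q[:2]/q[2];print('expect at z',z,q)
_,st,ce=blob(c['pixels'].max(2)<60,q);print('knob',st,ce)
# all bystanders vs start, from the scene and top pictures
for n in("scene","top"):
    a=cv2.imread(f'pics/{n}0.png')[:,:,::-1].astype(int);b=camera(n)['pixels'].astype(int)
    d=(abs(a-b).max(2)>60).astype(np.uint8);d=cv2.morphologyEx(d,cv2.MORPH_OPEN,np.ones((2,2)))
    k,l,t,g=cv2.connectedComponentsWithStats(d);print(n,[t[i].tolist() for i in range(1,k) if t[i,4]>15])
    if n=="top":
        m=(b.max(2)<190)&(b.max(2)>50);_,t,g=blob(m,(336,208));print('bowl top',t,g,b[209,336],b[204,336],b[214,336])
E
```

```text
[0.46708292 0.30904511 0.18578768] [ 0.52245855 -0.07280187  0.16705041]
expect at z 0.058 [321.13535863 197.16151896]
expect at z 0.07 [321.08924638 201.03359497]
knob [305 178  34  37 979] [321.09295199 195.81613892]
scene [[292, 0, 37, 30, 798], [320, 0, 45, 66, 1801], [366, 0, 34, 34, 637], [401, 0, 31, 24, 303], [442, 19, 8, 7, 25], [425, 22, 16, 12, 113], [455, 28, 31, 25, 147], [313, 33, 6, 12, 29], [248, 33, 233, 160, 8427], [438, 43, 25, 14, 198], [232, 46, 52, 72, 913], [467, 47, 13, 15, 107], [297, 56, 12, 8, 27], [320, 85, 19, 21, 237], [294, 116, 33, 13, 195], [220, 121, 10, 12, 56], [424, 181, 7, 8, 38], [336, 192, 59, 33, 969], [393, 192, 26, 18, 288], [308, 204, 20, 10, 103], [304, 217, 5, 10, 27], [322, 218, 6, 8, 21], [309, 220, 10, 7, 28]]
top [[13, 174, 137, 155, 9829], [65, 183, 332, 217, 22096], [35, 184, 41, 12, 245], [76, 188, 7, 6, 31], [205, 198, 34, 30, 577], [343, 200, 12, 21, 79], [326, 204, 6, 11, 34], [185, 208, 9, 14, 98], [152, 215, 20, 15, 188], [56, 355, 17, 11, 87], [0, 359, 13, 15, 115], [277, 375, 29, 18, 263], [401, 378, 6, 4, 17]]
bowl top [323 197  31  24 587] [337.87734242 208.38841567] [169 139 108] [168 137 106] [166 133 103]
```

```bash
python3 -c "
from station import *
print(hand_in())"
```

```text
the job is handed in; nothing more can be done
None
```

I finished the sequence and handed in at about 26 s; `hand_in` gives no verdict. The bowl stands mouth-up on the tray and the lamp knob is back in.

**What I did**
- **Lamp on:** I pulled the knob out until its stop pushed back with 13 N.
- **Turning the bowl:** the tool cannot tilt, so I gripped the bowl and pressed its rim against the lamp housing's near edge until it had tipped roughly halfway. I let go low down on the wood, and it rolled onto its foot.
- **Placing:** I regripped it mouth-up, lowered it onto the tray floor until I felt contact (+5 N), and released it.
- **Lamp off:** I pushed the knob in with shut fingers until its stop pushed back with 15 N.

**Last checks**
- **Bowl:** its outline is a round 72×72 px, which fits an upright, mouth-up rim, with the rim centre at (0.498, -0.080). I had used all 12 pictures by then, so this check is numeric only. A text rendering of the same view crashed and I did not repeat it.
- **Knob:** the cap has the size and position of the pushed-in state, with the fingertips stopping at 0.068 m.
- **Bystanders:** comparing with the start pictures shows no change at the dropper bottle, organizer, tumbler or spectacle case. The changed areas are where I would expect the arm, its shadow and the bowl, but some lie close to the nail file and thermometer. I did not measure those two separately.
- **Robot:** the gripper is clear of everything, with no force on it.

**What disagreed**
- During the flip the bowl slid up in the pads instead of only pivoting, and its lower rim jammed on the wood. The force peaked near 100 N, below the 120 N limit, and I backed off at once.
- One automatic fix of the raised knob, from the scene and top views, picked the wrong dark patch in the top view (27 mm mismatch). I ignored it and relied on the stop force and the wrist view.

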